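Compare buttons under the hand magnifier

TASK

Compare the buttons under the rectangular hand magnifier: pick it up and hold it still for a second or two over the one large button on the sloping easel, centred on it, square to the board and about two centimetres above the button. Then carry it over the thread cones to the card with six buttons and finish there still holding it, level, centred over the card, its long side along the card's long side, about two centimetres above the buttons. Do not touch the cards or the easel, nor disturb the other things on the table; the program ends with the magnifier held in the air.

Things in the scene. Friction and masses are not known exactly. Their poses are not given: they have to be found in the camera images.
- handle (a point): Grip point in the magnifier's black handle, near its balance point: 68 mm from the lens centre, 10 mm above the underside. The handle is a bar 22 mm wide (y) x 20 mm high, from 43 to 149 mm behind the lens centre. Axes: x along the handle towards the lens, y across it (along the lens's long side), z up. It lies flat on the table, handle and frame undersides flush.
- lens (a point): Centre of the hand magnifier's clear lens (100 x 54 mm), 8 mm above its underside. Black frame 112 mm (y) x 66 mm (x) x 16 mm high; the handle leaves the middle of one long side, towards -x. Axes as for handle; z is square to the lens.
- magnifier: The whole rectangular hand magnifier, about 130 g, the only one on the table. Origin on its underside below the lens centre; axes as for handle.
- sample: Sample on the easel's sloping face: brown card 60 x 70 x 3 mm with one large four-hole button (30 mm across, 4 mm high) in its middle. Origin in the middle of its underside; the button's top is 7 mm out along z. z is square to the board (20 degrees slope, low edge nearer the robot), x up the slope, y along the width. Fixed to the easel.
- easel: Wooden table easel 220 mm wide, 207 mm deep, its board rising at 20 degrees away from the robot: face 60 mm above the table in the middle, 22 mm at the front, 98 mm at the back; an 8 mm ledge along the low edge. Origin on the table below the board's middle, x the way the slope rises; it does not move when pushed.
- six_card: The stock card to compare: flat on the table, brown card, oblong, 95 mm (y) x 60 mm (x) x 3 mm, with six small four-hole buttons (15 mm across, 3 mm high) in two rows of three. Origin in the middle of its underside; the buttons' tops are 6 mm above it. It does not move when pushed.
- four_card: Another card, not wanted: brown, square, 75 x 75 x 3 mm, with four larger buttons (24 mm across, 3 mm high), flat on the table. Origin in the middle of its underside. The two cards lie one behind the other beyond the cones, in either order.
- cone0: Thread cone (brown) standing on the table between the easel and the cards: 115 mm tall, 60 mm across the foot, 26 mm at the top, loose. Origin at the middle of its foot.
- cone1: Thread cone (cream), the same size, loose, in the same row. Origin at the middle of its foot.
- cone2: Thread cone (blue), the same size, loose, in the same row. Origin at the middle of its foot.
- reel0: Small thread reel (blue), standing: 28 mm across, 60 mm high, loose. Origin at its foot.
- reel1: Small thread reel (brown), standing: 28 mm across, 60 mm high, loose. Origin at its foot.
- mug: White mug, 80 mm across, 90 mm high, handle towards its +y, loose. Origin at the middle of its foot.
- pin_box: Eight-sided pin box, 72 mm across, 21 mm high, loose. Origin at the middle of its underside.
- scissors: Embroidery scissors lying flat, about 110 x 46 mm, 5 mm high, loose. Origin at the pivot, blades towards x.

How it is judged:
By the outcome, as a careful person would: the job done as asked, in the order asked, and still so for the second after the job is handed in, while the arm keeps its last pose, push and grip.
It also fails if it takes over 61 s, if anything falls off the work surface, if the arm or the gripper's body presses on something with over 40 N, if the wrist force passes 120 N, or if a joint passes its speed limit or range.

ROBOT

A 6-joint arm with a two-finger parallel gripper is mounted at the origin on the work surface. World frame = base frame: x ahead of the robot, y to its left, z up, the work surface at z = 0. Lengths are in m, angles in rad, forces in N, time in s.
With the tool pointing down it reaches from about 0.425 to 1.125 m from the base axis. Payload 14.9 kg.
Tool frame: the origin (TCP) lies at the very end of the fingers, on their centre line; the grasp point (between the pads) lies behind it (env.grip_point_offset is the z of the grasp point in the tool frame, in m); z points along the fingers, y is the line along which they close (so a half turn about z gives the same grasp; the last joint's range is limited). The gripper opens to 91 mm and grips with 3 to 60 N. Pads are 32 mm wide; open, the fingers measure 118 mm over their backs; the gripper's body (76 mm by 178 mm) begins 60 mm behind the grasp point.
Start: joints at [1.251, 0.379, 1.734, -0, 1.028, -0.033], TCP at [0.198, 0.671, 0.214] pointing down, gripper open.
Joint ranges: [-2.77, 2.77], [-0.74, 2.19], [0, 2.66], [-1.06, 4.2], [0.31, 2.87], [-3.08, 3.08]. Speed limits (rad/s): [1.89, 1.89, 2.39, 3.14, 3.14, 3.14].

INTERFACE

Orientations are given as a rotation vector (axis times angle).
In Python, from workcell import env gives the robot as it stands. Calls block until the motion is done:
- env.reach(position, orientation): joint-space move of the TCP to a pose.
- env.line_to(position, rot=None, max_speed=0.15, guard=None): straight line of the TCP; rot=None keeps the orientation; max_speed is the mean speed in m/s. With guard (N) it stops when the force on the tool has changed by that much, and returns True; else False.
- env.movej(angles): joint-space move.
- env.grip(opening, effort=None): finger opening in m; effort is the grip in N (None keeps the last); returns when the fingers have stopped.
- env.hold(seconds).
- env.ik(position, orientation): joint angles nearest the present ones, or None.
- env.observe(): the state.
- env.grab_frame(name): name is "side" or "top" or "wrist"; returns a dict with "img" (400x640x3 uint8, blue, green, red), "range_z" (400x640 float32, m along the optical axis (not along the pixel's ray), 0 where there is no reading), "camera_matrix" (3x3 intrinsics, pixels), "R" (3x3) and "t" (3): a world point X has camera coordinates R X + t; the wrist camera has in their place "tool_from_camera" (4x4, takes a point from camera to tool coordinates, whose origin is the TCP and whose axes are the flange's). Camera axes: x right, y down, z forward; pixel columns grow to the right and rows downward; lengths in m; the calibration is good to about 2 mm. A picture is of the moment at which its call begins: read the wrist's pose just before it.
A pose or a line that the arm cannot do raises env.MotionError and nothing moves.
- env.close_job(): hands the job in; it is judged then, once.
The state is a dict: "t": time; "q": joint angles; "qvel": joint speeds; "joint_efforts": joint torques, N m; "tcp_pos": TCP position; "eef_rot": TCP orientation; "wrist_force": force on the tool from outside, world axes, zero at the start; "wrist_torque": the same for the moment, N m; "finger_gap": finger opening in m; "finger_force": force on a finger pad.
Only numpy, scipy, OpenCV 4.12 (cv2) and the standard library are available. Lean on these libraries where they do the work, as an engineer would, in place of code of your own. Each camera call takes 0.05 s, during which the arm holds its last target. There are 200 camera calls.

## Working session

There is one attempt and no reset: what is moved stays moved. The work goes in short steps, each a Python script; the robot and the scene stay as the last script left them, time stands still between calls to the robot, and variables do not carry over. Pictures are saved under pics/ and viewed, at most 10 in all, crops included, and the job is handed in when it is done.

```bash
ls; mkdir -p pics; python3 - <<'E'
from workcell import env
import cv2,numpy as np
s=env.observe(); print(s['t'],env.grip_point_offset,s['eef_rot'],s['finger_gap'])
for n in ("top","side"):
    f=env.grab_frame(n); cv2.imwrite(f'pics/{n}0.png',f['img']); np.savez(f'{n}0.npz',**f)
    print(n,f['camera_matrix'].tolist(),f['R'].tolist(),f['t'].tolist())
E
```

```text
pics
0.0 -0.0188 [-4.48914962e-01 -3.10916523e+00  1.65168578e-03] 0.09052308786481983
top [[485.9254434548752, 0.0, 326.44565586755584], [0.0, 485.9254434548752, 192.91697509852932], [0.0, 0.0, 1.0]] [[0.012049474856884434, -0.9999178298773969, -0.004375345580695762], [-0.9952501396666682, -0.01157026835552696, -0.0966606868569546], [0.0966021203139478, 0.005519273816209435, -0.9953077754983085]] [0.008768951369502996, 0.5816411816405785, 1.1008868555651685]
side [[482.6048293075044, 0.0, 326.6683749939796], [0.0, 482.6048293075044, 204.15090074499474], [0.0, 0.0, 1.0]] [[0.7512631144577521, -0.6599689376801673, -0.006688359481244558], [-0.32525545112884136, -0.361392518575156, -0.8738445737251445], [0.5742931519408989, 0.6586626213891428, -0.4861593636026877]] [-0.44425314692953427, 0.2693258220532143, 0.9486318366378923]
```

View pics/top0.png

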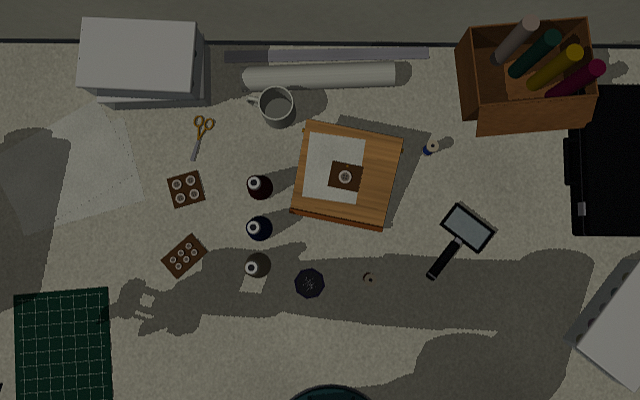

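View pics/side0.png

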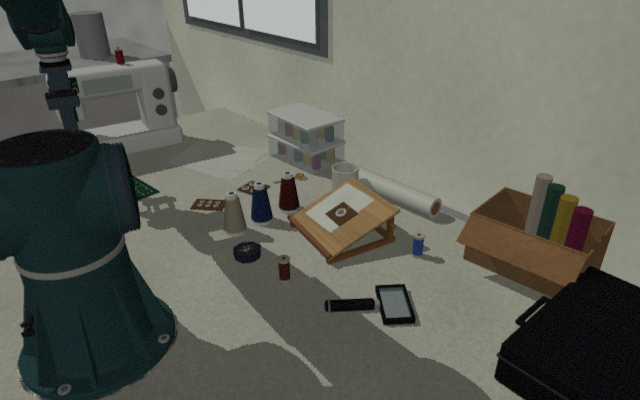

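The top view shows the magnifier lens at (467,229) with its handle end at (432,276), the sample button at (345,176), the six-card at (184,256), the four-card at (186,189), and the cones at about (258,187/228/265). The reels are at (431,148) and (368,278). The side view agrees. Next I'll measure these.

```bash
cat > h.py <<'E'
import numpy as np, cv2
from scipy.spatial.transform import Rotation as Rot
def ray(f,uv,z):
    K,R,t=f['camera_matrix'],f['R'],f['t']; uv=np.atleast_2d(uv).astype(float)
    d=np.c_[uv,np.ones(len(uv))]@np.linalg.inv(K).T@R; c=-R.T@t
    return c+d*((z-c[2])/d[:,2])[:,None]
def pts(f,m):
    v,u=np.nonzero(m&(f['range_z']>0)); z=f['range_z'][v,u]
    P=(np.c_[u,v,np.ones(len(u))]@np.linalg.inv(f['camera_matrix']).T)*z[:,None]
    return (P-f['t'])@f['R']
def blob(mask,box):
    u0,v0,u1,v1=box; m=np.zeros_like(mask); m[v0:v1,u0:u1]=mask[v0:v1,u0:u1]
    cs,_=cv2.findContours(m.astype(np.uint8),cv2.RETR_EXTERNAL,cv2.CHAIN_APPROX_NONE)
    return max(cs,key=cv2.contourArea)[:,0]
def rect(P):
    (c,wh,a)=cv2.minAreaRect((np.asarray(P)[:,:2]*1000).astype(np.float32)); return np.array(c)/1000,wh,a
E
python3 - <<'E'
from h import *
f=dict(np.load('top0.npz')); im=f['img']; hsv=cv2.cvtColor(im,cv2.COLOR_BGR2HSV)
for p in [(184,246),(335,176),(186,180),(467,205),(445,260),(445,280)]: print(p,im[p[1],p[0]],hsv[p[1],p[0]])
brown=(hsv[...,1]>90)&(hsv[...,2]<110)
for n,b,z in (('six',(155,228,215,285),.003),('four',(160,165,212,212),.003),('sample',(320,150,362,200),.06)):
    m=brown if n!='sample' else (brown&(hsv[...,2]<95))
    c=blob(m,b); print(n,rect(ray(f,c,z)),len(c))
    if n=='sample':
        k=np.zeros(im.shape[:2],np.uint8); cv2.fillPoly(k,[c],1); P=pts(f,k>0)
        cc=P.mean(0); s=np.linalg.svd(P-cc)[2][2]; print('plane',cc,s*np.sign(s[2]),np.degrees(np.arccos(abs(s[2]))),len(P))
dark=im.max(2)<32
c=blob(dark,(415,195,505,290)); print('mag',rect(ray(f,c,.016)),len(c))
P=ray(f,c,.016)[:,:2]; print(P.min(0),P.max(0))
# cones/others from depth
XYZ=pts(f,np.ones(im.shape[:2],bool))
for n,uv,r in (('c0',(258,186),16),('c1',(257,265),16),('c2',(258,228),16),('reelb',(431,148),12),('reelbr',(368,278),10),('mug',(276,105),24)):
    k=np.zeros(im.shape[:2],np.uint8); cv2.circle(k,uv,r,1,-1); P=pts(f,k>0); Q=P[P[:,2]>P[:,2].max()-.015]; print(n,Q.mean(0),P[:,2].max())
cv2.imwrite('pics/a.png',cv2.resize(np.clip(im.astype(float)*2,0,255).astype(np.uint8)[190:290,400:520],None,fx=5,fy=5))
E
```

```text
(184, 246) [12 25 41] [ 13 180  41]
(335, 176) [13 26 43] [ 13 178  43]
(186, 180) [111 117 123] [ 15  25 123]
(467, 205) [74 85 86] [28 36 86]
(445, 260) [5 5 4] [90 51  5]
(445, 280) [54 63 64] [27 40 64]
six (array([0.43196625, 0.34959216]), (59.758270263671875, 95.23438262939453), 42.48579406738281) 99
four (array([0.58961914, 0.35153745]), (74.14752197265625, 75.9317855834961), 17.208175659179688) 116
sample (array([ 0.61755389, -0.02666549]), (72.56336975097656, 58.304691314697266), 78.74972534179688) 106
plane [ 0.61658646 -0.02608195  0.06407229] [-0.34233985  0.06021995  0.93764438] 20.34034901460414 805
mag (array([ 0.5046355 , -0.31236603]), (113.17277526855469, 68.09989929199219), 52.3065185546875) 123
[ 0.44685955 -0.37531982] [ 0.56254429 -0.24993924]
c0 [0.59458593 0.17121725 0.11454998] 0.11991396068840322
c1 [0.41489292 0.17133639 0.114733  ] 0.1202744497170643
c2 [0.49914519 0.1698953  0.11482018] 0.12038217684650761
reelb [ 0.69034392 -0.22335329  0.06028896] 0.06650484329554868
reelbr [ 0.38775052 -0.08355346  0.06095775] 0.0666563704154941
mug [0.7788266  0.1324176  0.08918124] 0.09636781840743135
```

View pics/a.png

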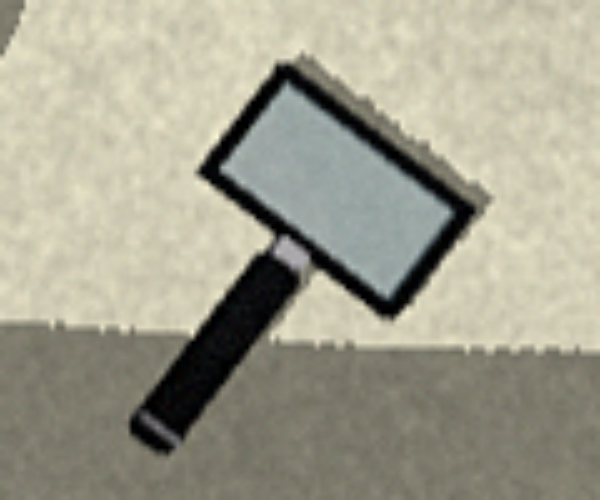

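The crop shows the magnifier's frame and handle clearly, with the handle pointing down-left. Pose: lens at (0.505,-0.312), yaw -37.7°. Next I'll check IK for the three key poses, then move and take closer wrist views.

```bash
cat >> h.py <<'E'
GO=-0.0188
def tool(Rm,s):   # tool rotation from magnifier rotation
    y=s*Rm[:,1]; z=-Rm[:,2]; return np.c_[np.cross(y,z),y,z]
def pose(Rm,lens,s,dz=0.0):
    """TCP pose with lens-frame underside-centre at `lens`; tips 2 mm above underside"""
    p=lens+Rm@np.array([-.068,0,.002+dz]); return p,Rot.from_matrix(tool(Rm,s)).as_rotvec()
def yawR(deg,tilt=0):  # tilt: nose up
    return Rot.from_euler('ZY',[deg,-tilt],degrees=True).as_matrix()
def wrist(env):
    s=env.observe(); f=env.grab_frame('wrist'); T=np.eye(4); T[:3,:3]=Rot.from_rotvec(s['eef_rot']).as_matrix(); T[:3,3]=s['tcp_pos']
    M=np.linalg.inv(T@f['tool_from_camera']); f['R'],f['t']=M[:3,:3],M[:3,3]; return f
E
python3 - <<'E'
from h import *
from workcell import env
for s in (1,-1):
    for n,Rm,c,dz in (('pick',yawR(-37.7),[.5046,-.3124,0],0),('pickhi',yawR(-37.7),[.5046,-.3124,0],.25),('easel',yawR(-10.7,20),[.6085,-.0248,.083],0),('easelhi',yawR(-10.7,20),[.6085,-.0248,.083],.15),('sixA',yawR(42.5),[.432,.3496,.022],0),('sixAhi',yawR(42.5),[.432,.3496,.022],.2),('sixB',yawR(-137.5),[.432,.3496,.022],0)):
        q=env.ik(*pose(Rm,np.array(c),s,dz)); print(s,n,None if q is None else np.round(q,2))
print(wrist(env)['tool_from_camera'].round(3).tolist(), env.observe()['t'])
E
```

```text
1 pick [-0.59  0.47  2.13  0.    0.54 -1.5 ]
1 pickhi [-0.59  0.05  2.06  0.    1.03 -1.5 ]
1 easel None
1 easelhi [-0.02 -0.07  2.32 -0.11  0.55 -1.33]
1 sixA [ 0.62  0.38  2.21 -0.    0.55 -1.69]
1 sixAhi [ 0.62  0.02  2.15 -0.    0.97 -1.69]
1 sixB [ 0.65  0.53  1.94 -0.    0.67  1.48]
-1 pick [-0.59  0.47  2.13 -0.    0.54  1.64]
-1 pickhi [-0.59  0.05  2.06 -0.    1.03  1.64]
-1 easel None
-1 easelhi [-0.02 -0.07  2.32 -0.11  0.55  1.82]
-1 sixA [ 0.62  0.38  2.21 -0.    0.55  1.45]
-1 sixAhi [ 0.62  0.02  2.15 -0.    0.97  1.45]
-1 sixB [ 0.65  0.53  1.94 -0.    0.67 -1.66]
[[-0.0, -0.969, -0.247, 0.07], [1.0, -0.001, 0.0, 0.001], [-0.0, -0.247, 0.969, -0.171], [0.0, 0.0, 0.0, 1.0]] 0.15
```

```bash
python3 - <<'E'
from h import *
from workcell import env
E0=yawR(-10.7,20)
for s in (1,-1):
    for a in (180,90,-90,45,-45,135,-135):
        Rm=E0@yawR(a)
        for dz in (0,.1): 
            q=env.ik(*pose(Rm,np.array([.6085,-.0248,.083]),s,dz)); print(s,a,dz,None if q is None else np.round(q,2))
E
```

```text
1 180 0 [-0.07  0.37  2.02 -0.1   0.4   1.77]
1 180 0.1 [-0.07  0.18  2.06 -0.08  0.56  1.75]
1 90 0 None
1 90 0.1 None
1 -90 0 [ 0.07  0.35  2.12 -0.26  0.34  0.48]
1 -90 0.1 [ 0.08  0.14  2.16 -0.19  0.51  0.42]
1 45 0 None
1 45 0.1 [-0.15  0.06  2.29 -0.03  0.44 -2.29]
1 -45 0 None
1 -45 0.1 [ 0.07  0.09  2.26 -0.19  0.47 -0.37]
1 135 0 [-0.16  0.35  2.07 -0.03  0.37  2.41]
1 135 0.1 [-0.15  0.15  2.11 -0.02  0.54  2.41]
1 -135 0 [ 0.01  0.37  2.04 -0.18  0.39  1.14]
1 -135 0.1 [ 0.03  0.17  2.08 -0.14  0.55  1.1 ]
-1 180 0 [-0.07  0.37  2.02 -0.1   0.4  -1.37]
-1 180 0.1 [-0.07  0.18  2.06 -0.08  0.56 -1.39]
-1 90 0 [-0.19  0.32  2.16  0.01  0.31 -0.01]
-1 90 0.1 [-0.19  0.1   2.2   0.    0.49 -0.01]
-1 -90 0 [ 0.07  0.35  2.12 -0.26  0.34 -2.66]
-1 -90 0.1 [ 0.08  0.14  2.16 -0.19  0.51 -2.72]
-1 45 0 None
-1 45 0.1 [-0.15  0.06  2.29 -0.03  0.44  0.85]
-1 -45 0 None
-1 -45 0.1 [ 0.07  0.09  2.26 -0.19  0.47  2.77]
-1 135 0 [-0.16  0.35  2.07 -0.03  0.37 -0.73]
-1 135 0.1 [-0.15  0.15  2.11 -0.02  0.54 -0.74]
-1 -135 0 [ 0.01  0.37  2.04 -0.18  0.39 -2.  ]
-1 -135 0.1 [ 0.03  0.17  2.08 -0.14  0.55 -2.04]
```

Handle-upslope (180°) over the sample, with s=-1, works at all three stations. I'll look at the sample and then the magnifier with the wrist camera on the way in.

```bash
cat >> h.py <<'E'
def look_card(f,plane_p,plane_n,uvbox=None): pass
E
python3 - <<'E'
from h import *
from workcell import env
r=Rot.from_matrix(tool(yawR(-10.7+180),-1)).as_rotvec()
env.reach([.50,.20,.30],r); env.reach([.617,-.027,.23],r); env.hold(.3)
f=wrist(env); np.savez('w_s.npz',**f); a=f['img']
r=Rot.from_matrix(tool(yawR(-37.7),-1)).as_rotvec()
env.reach([.48,-.293,.2],r); env.hold(.3)
f=wrist(env); np.savez('w_m.npz',**f)
cv2.imwrite('pics/w.png',np.clip(1.6*cv2.resize(np.vstack([a,f['img']]).astype(float),(480,600)),0,255).astype(np.uint8)); print(env.observe()['t'],env.observe()['tcp_pos'])
E
```

```text
6.5417 [ 0.48007967 -0.29296149  0.20001708]
```

View pics/w.png

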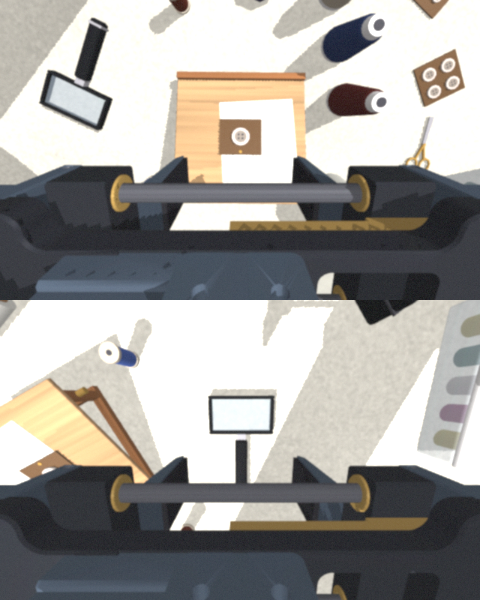

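The wrist views show the sample card at about (320,182) full-res, and the lens frame at about (321,152) with the handle below it.

```bash
python3 - <<'E'
from h import *
f=dict(np.load('w_s.npz')); im=f['img']; hsv=cv2.cvtColor(im,cv2.COLOR_BGR2HSV)
c=blob((hsv[...,1]>90)&(hsv[...,2]<115),(280,150,360,215))
k=np.zeros(im.shape[:2],np.uint8); cv2.fillPoly(k,[c],1); k=cv2.erode(k,np.ones((5,5)))
P=pts(f,k>0); cc=P.mean(0); n=np.linalg.svd(P-cc)[2][2]; n*=np.sign(n[2]); print('plane',cc,n,np.degrees(np.arccos(n[2])),np.degrees(np.arctan2(-n[1],-n[0])))
n=yawR(-10.7,20)[:,2]
cen=-f['R'].T@f['t']; d=np.c_[c,np.ones(len(c))]@np.linalg.inv(f['camera_matrix']).T@f['R']
Q=cen+d*(((cc-n*.001-cen)@n)/(d@n))[:,None]; L=(Q-cc)@yawR(-10.7,20)
r=rect(L); print('rect in board frame',r, 'centre world',cc+yawR(-10.7,20)@np.r_[r[0],L[:,2].mean()])
g=blob(((im.min(2)>95)&(k>0)),(280,150,360,215)); print('button',g.mean(0),ray(f,g,.067).mean(0))
f=dict(np.load('w_m.npz')); im=f['img']
dk=im.max(2)<45; dk[:, :]&=True
c=blob(dk,(265,115,380,184)); print('mag',rect(ray(f,c,.016)))
h=blob(dk,(300,186,345,225)); print('handle',rect(ray(f,h,.02)))
t=dict(np.load('top0.npz')); hs=cv2.cvtColor(t['img'],cv2.COLOR_BGR2HSV)
g=blob(hs[...,1]<80,(338,168,354,186)); print('top button',ray(t,g.mean(0),.067))
E
```

```text
plane [ 0.61564319 -0.0263031   0.0643671 ] [-0.33516019  0.06486253  0.93992579] 19.960901904979647 -10.952878854258376
rect in board frame (array([ 0.00045759, -0.00017221]), (56.80288314819336, 67.97623443603516), 0.03175070881843567) centre world [ 0.6163698  -0.02661565  0.06358392]
button [320.47058824 181.52941176] [ 0.61511291 -0.02454972  0.067     ]
mag (array([ 0.50449878, -0.31383643]), (107.63545227050781, 61.064701080322266), 52.290008544921875)
handle (array([ 0.44944183, -0.27173312]), (17.44545555114746, 49.94062423706055), 52.03194808959961)
top button [[ 0.6153845  -0.02505264  0.067     ]]
```

```bash
python3 - <<'E'
from h import *
from workcell import env
Rm=yawR(-37.7); L=np.array([.5045,-.3130,0])
p,r=pose(Rm,L,-1); 
env.reach(p+[0,0,.08],r); print(env.line_to(p,r,max_speed=.08,guard=15), env.observe()['tcp_pos'])
env.grip(0.0,40); s=env.observe(); print('gap',s['finger_gap'],s['finger_force'],s['wrist_force'])
env.line_to(p+[0,0,.22],r,max_speed=.12); env.hold(.3); s=env.observe(); print(s['t'],s['finger_gap'],s['finger_force'],s['wrist_force'],s['wrist_torque'])
f=wrist(env); np.savez('w_g.npz',**f); t=env.grab_frame('top'); np.savez('t_g.npz',**t)
cv2.imwrite('pics/g.png',np.clip(1.5*cv2.resize(np.vstack([f['img'],t['img']]).astype(float),(480,600)),0,255).astype(np.uint8))
E
```

```text
False [ 0.45102639 -0.27160726  0.00240383]
gap 0.021798153309632015 39.99916613101959 [-0.72795087 -0.43059199 -0.06108144]
11.5917 0.021629782404055574 39.998910427093506 [-0.37373169 -1.55027022 -1.6684592 ] [ 0.08573162  0.20427379 -0.01360831]
```

View pics/g.png

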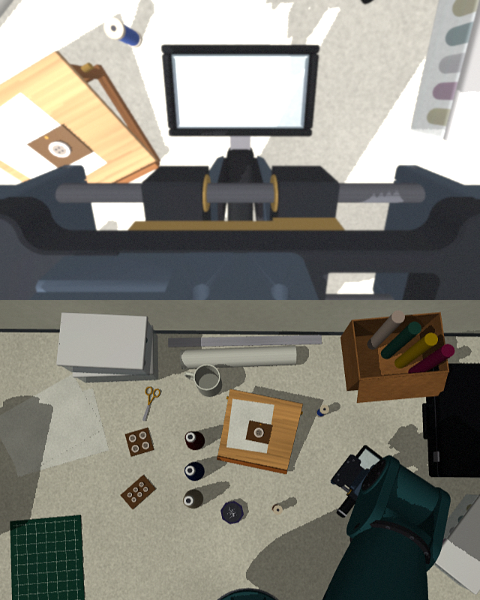

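The magnifier is held, with the lens frame in the wrist view spanning about (218,60) to (425,182) full-res. I'll measure its actual pose in the hand.

```bash
python3 - <<'E'
from h import *
f=dict(np.load('w_g.npz')); im=f['img']; T=f['tool_from_camera']
M=np.linalg.inv(T); f['R'],f['t']=M[:3,:3],M[:3,3]   # tool frame as world
c=blob(im.max(2)<70,(205,50,435,182)); print(cv2.boundingRect(c),len(c))
k=np.zeros(im.shape[:2],np.uint8); cv2.fillPoly(k,[c],1)
m=(cv2.erode(k,np.ones((5,5)))>0)&(im.max(2)<70)
P=pts(f,m); cc=np.median(P,0); P=P[np.abs(P[:,2]-cc[2])<.012]; cc=P.mean(0)
n=np.linalg.svd(P-cc)[2][2]; n*=-np.sign(n[2]); print('n in tool',n,np.degrees(np.arcsin(n[:2])),'c',cc,P[:,2].std())
print('frame rect in tool xy at top z', rect(ray(f,c,-.014)), 'expected centre |x|=.068, z top=-.014')
E
```

```text
(216, 60, 210, 121) 631
n in tool [ 0.0036379  -0.00264289 -0.99998989] [ 0.20843705 -0.15142658] c [ 0.07212751  0.00044516 -0.01380679] 0.0013386368784574726
frame rect in tool xy at top z (array([0.06880305, 0.00010463]), (63.94165802001953, 109.97463989257812), 0.02789050154387951) expected centre |x|=.068, z top=-.014
```

```bash
python3 - <<'E'
from h import *
from workcell import env
E=yawR(-10.7,20)@yawR(180); n=E[:,2]; B=np.array([.6153,-.0262,.0668])
L=B+.016*n
p,r=pose(E,L,-1); ph,_=pose(E,L,-1,.1)
pl,rl=pose(yawR(169.3),np.array([.60,-.026,.27]),-1)
env.reach(pl,rl); env.reach(ph,r); env.line_to(p,r,max_speed=.06); env.hold(1.0)
s=env.observe(); print(s['t'],s['tcp_pos']-p,s['finger_gap'])
f=env.grab_frame('side'); np.savez('s_e.npz',**f); cv2.imwrite('pics/e.png',np.clip(1.7*cv2.resize(f['img'][120:320,200:460].astype(float),None,fx=3,fy=3),0,255).astype(np.uint8))
w=wrist(env); np.savez('w_e.npz',**w)
E
```

```text
17.725 [ 1.34550518e-05 -8.86115611e-06  1.43599648e-05] 0.022034808527338606
```

View pics/e.png

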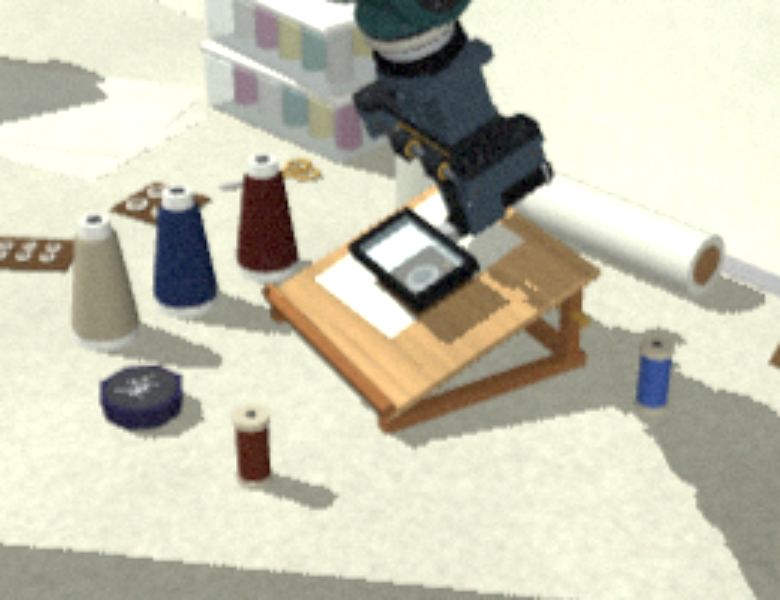

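The frame hovers parallel to the board, with the button visible through the lens at about (420,275) in the crop and everything else in place. I'll check for slip in the hand, hold a bit longer, then carry over the cones.

```bash
python3 - <<'E'
from h import *
from workcell import env
def inhand():
    f=wrist(env); M=np.linalg.inv(f['tool_from_camera']); f['R'],f['t']=M[:3,:3],M[:3,3]; im=f['img']
    c=blob(im.max(2)<70,(205,50,435,182)); return rect(ray(f,c,-.014))
print(inhand()); env.hold(1.0)
E=yawR(-10.7,20)@yawR(180); L=np.array([.6153,-.0262,.0668])+.016*E[:,2]
ph,r=pose(E,L,-1,.1); env.line_to(ph,r,max_speed=.1)
env.reach(*pose(yawR(169.3),np.array([.58,-.026,.27]),-1))
C=np.array([.432,.3496,.022]); S=yawR(-137.5)
env.reach(*pose(yawR(-160),np.array([.46,.17,.27]),-1))
p,r=pose(S,C,-1); env.reach(p+[0,0,.2],r); env.hold(.2); print(inhand(),env.observe()['t'])
env.line_to(p+[0,0,.05],r,max_speed=.1); env.line_to(p,r,max_speed=.05); env.hold(.5)
s=env.observe(); print(s['t'],s['tcp_pos']-p,s['finger_gap'],s['wrist_force'],inhand())
a=env.grab_frame('side')['img']; b=env.grab_frame('top')['img']
cv2.imwrite('pics/f.png',np.clip(1.7*cv2.resize(np.vstack([a,b]).astype(float),(480,600)),0,255).astype(np.uint8))
cv2.imwrite('pics/f2.png',np.clip(1.7*cv2.resize(a[120:320,120:380].astype(float),None,fx=3,fy=3),0,255).astype(np.uint8))
E
```

```text
(array([0.07101553, 0.00037033]), (64.0818862915039, 110.2813720703125), 0.031497515738010406)
(array([0.06999774, 0.00127564]), (64.52437591552734, 109.6485595703125), 0.021863320842385292) 22.7333
26.0333 [-2.11587472e-05  2.38077023e-05  2.11116347e-05] 0.021669700149235464 [-0.777679   -0.04272401 -0.92144566] (array([0.07029195, 0.00116727]), (63.94468307495117, 109.95197296142578), 0.02931211329996586)
```

View pics/f.png

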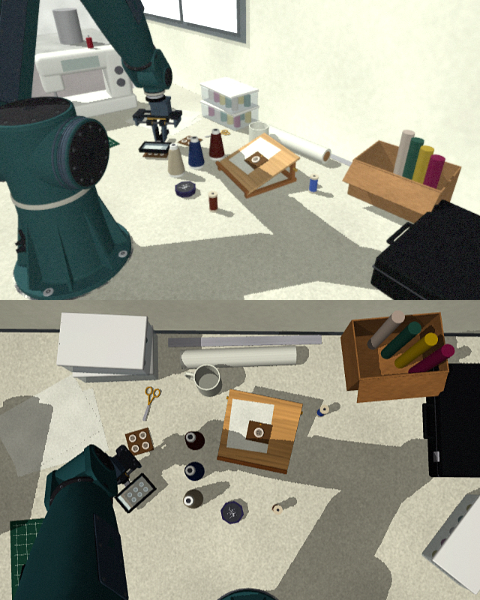

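View pics/f2.png

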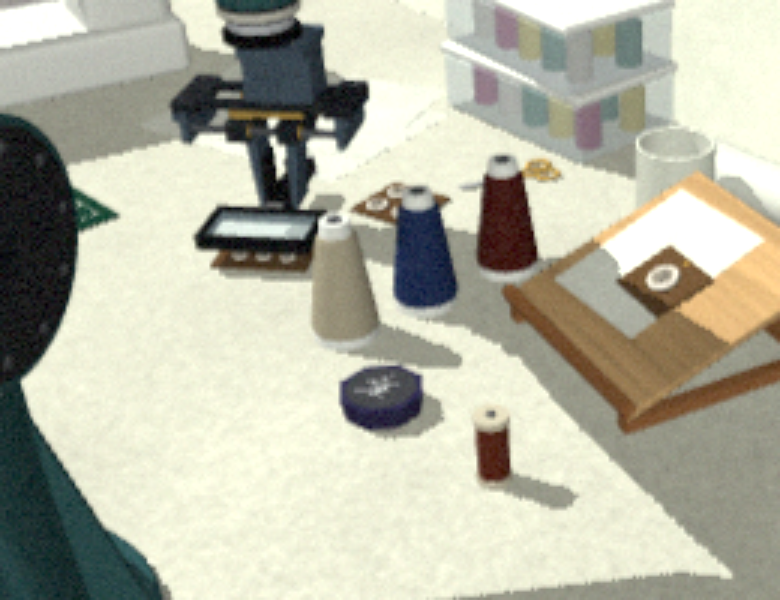

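All six buttons show through the frame in both views, and the cones and other items are still standing in place. I'll check that the lens is level, then hand in.

```bash
python3 - <<'E'
from h import *
from workcell import env
f=wrist(env); im=f['img']; c=blob(im.max(2)<70,(205,50,435,182)); k=np.zeros(im.shape[:2],np.uint8); cv2.fillPoly(k,[c],1)
rings=k-cv2.erode(k,np.ones((13,13)))
P=pts(f,(rings>0)&(cv2.erode(k,np.ones((5,5)))>0)&(im.max(2)<60)); z=np.median(P[:,2]); P=P[abs(P[:,2]-z)<.008]; cc=P.mean(0); n=np.linalg.svd(P-cc)[2][2]
tilt=np.degrees(np.arccos(abs(n[2]))); r=rect(ray(f,c,.038)); print(tilt,z,r)
if tilt<3 and abs(z-.038)<.006 and np.hypot(*(r[0]-[.432,.3496]))<.006: print(env.close_job())
E
```

```text
0.015509293103423777 0.03844149353536216 (array([0.4294899 , 0.34891132]), (63.93766784667969, 109.95259094238281), 42.47209930419922)
the job is handed in; nothing more can be done
None
```

The job is handed in: I held the magnifier over the easel button for about two seconds, then carried it over the cones, and it is now held level (tilt under 0.1°) within 3 mm of the six-button card's centre. Its underside is about 16 mm above the buttons and the lens centre about 24 mm.

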